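Clear the measuring trough and set its length gauge

TASK

Make the measuring trough ready for the next slat: clear all three wooden offcuts out of the trough into the blue bin at its open end, reaching in under the clear guard without leaning on it. Then draw the orange stop of the sprung slide gauge along the empty trough until its front face (the one towards the bin) lines up with the red mark, and leave it there. Leave the other things on the bench where they are.

Things in the scene. Friction and masses are not known exactly. Their poses are not given: they have to be found in the camera images.
- rig: fixed measuring trough. Origin under its centre at bench level; y runs along it to the bin, x away from the robot. Floor 135 mm above the bench, x -31 to 31, y -300 to 300 mm, open at the +y end. Robot side: aluminium lip, x -46 to -31, 12 mm above the floor. Far side: wooden fence 30 mm above the floor. Yellow gauge housing at y -300 to -240, 38 mm above the floor
- guard: clear plastic guard in a blue frame, fixed; origin and axes as the trough. Front panel at x 6 to 11 mm (just past the trough's middle line), 58 to 148 mm above the trough floor, full length; roof from there back to x 118, straps up to 297 mm above the bench. An upright gripper cannot come over the middle; tilted 25 to 40 degrees it reaches in below the panel from the robot's side
- bin: blue open bin fixed below the open +y end of the trough; origin under its centre on the bench, 200 x 200 mm, walls 5 mm, rim 125 mm above the bench (10 mm below the trough floor), near wall 2 mm from the trough's end; inside, a steel chute plate slopes from that wall's rim down to 20 mm short of the floor's middle
- block_mid (a point): centre of a reddish-brown pallet-block offcut, 40 (x) x 55 (y) x 34 mm, lying in the trough, long side roughly along it
- halflap_mid (a point): middle of a pale half-lap offcut, 42 (x) x 70 (y) mm, 16 mm thick at one end and 31.5 mm at the other; the point is 14 mm above its underside. Lies in the trough
- stub_mid (a point): centre of a dark-brown stub with two nail heads, 36 (x) x 62 (y) x 26 mm, lying in the trough
- gauge_face (a point): centre of the front face (bin side) of the gauge's orange stop, an upright plate 46 mm wide across the trough, 8 mm thick, top 37 mm above the floor; the point is 20 mm above the floor. Behind it a flat yellow blade, 16 mm wide, top 3 mm above the floor, runs into the housing; at least 55 mm is free between stop and housing
- gauge (a joint): how far the gauge is drawn out towards the bin (m), 0 to 0.30. A light spring pulls it back but a brake holds it where it is left; moving it takes about 4 to 7 N, so push or pull it
- mark: red mark: a line 4 mm wide across the top of the lip, with a tab on the lip's front; origin at the line's centre on top of the lip, axes as the trough
- driver: black cordless impact driver standing on its battery, 120 x 80 mm foot, 207 mm tall; not part of the job. Origin under its centre
- battery: black spare tool battery, 115 x 76 x 57 mm; not part of the job. Origin under its centre
- mug: blue mug, 82 mm wide, 95 mm tall; not part of the job. Origin under its centre
- glue: squat white glue jar with red cap, 64 mm wide, 85 mm tall; not part of the job. Origin under its centre
- screwbox: open cardboard tray of brass screws, 100 x 130 x 45 mm; not part of the job. Origin under its centre
- square: joiner's square lying flat, dark wood stock 30 x 120 x 16 mm, steel blade 130 mm along its x; not part of the job. Origin under its stock's centre
- block: the pallet-block offcut (see its _mid point); origin at its underside's centre, y along its long side
- halflap: the half-lap offcut (see its _mid point); origin at its underside's centre, y along its long side
- stub: the dark stub offcut (see its _mid point); origin at its underside's centre, y along its long side

How it is judged (in metres and radians):
On the way, in this order (a step that is already met when the one before it is completed fails the run):
1. all three offcuts are in the bin (x of block_mid in the frame of bin between -0.095 and 0.095 m and y of block_mid in the frame of bin between -0.095 and 0.095 m and z of each of block_mid, halflap_mid, stub_mid in the frame of bin below 0.125 m and x of halflap_mid in the frame of bin between -0.095 and 0.095 m and y of halflap_mid in the frame of bin between -0.095 and 0.095 m and x of stub_mid in the frame of bin between -0.095 and 0.095 m and y of stub_mid in the frame of bin between -0.095 and 0.095 m), for 0.2 s.
2. the gauge's stop lines up with the red mark (y of gauge_face in the frame of mark between -0.004 and 0.004 m), for 0.2 s.
At the end, for the whole second after the job is handed in: All three offcuts lie at rest in the blue bin, their middles inside its walls and below its rim, and the front face of the orange stop is within 4 mm of the centre of the red mark, measured along the trough (all of step 1 and all of step 2 and linear speed of each of block, halflap, stub below 0.02 m/s); the robot touches nothing.
It fails at once if the clear guard is pushed with more than 15 N (contact force between any of the arm, the fingers and guard above 15 N).
It fails at once if a bystander is moved by more than 30 mm (distance of any of driver, battery, mug, glue, screwbox, square from where it was at the start of the episode above 0.03 m).
It also fails if it takes over 61 s, if anything falls off the work surface, if the arm or the gripper's body presses on something with over 40 N, if the wrist force passes 120 N, or if a joint passes its speed limit or range.

ROBOT

A 6-joint arm with a two-finger parallel gripper is mounted at the origin on the work surface. World frame = base frame: x ahead of the robot, y to its left, z up, the work surface at z = 0. Lengths are in mm, angles in rad, forces in N, time in s.
With the tool pointing down it reaches from about 425 to 950 mm from the base axis. Payload 3.5 kg.
Tool frame: the origin (TCP) lies at the very end of the fingers, on their centre line; the grasp point (between the pads) lies 19 mm behind it (r.grip_point_offset is the distance from the TCP to the grasp point, in mm); z points along the fingers, y is the direction in which the jaws open and shut (so a half turn about z gives the same grasp; the last joint's range is limited). The gripper opens to 85 mm and grips with 20 to 120 N. Pads are 22 mm wide; open, the fingers measure 114 mm over their backs; the gripper's body (76 mm by 85 mm) begins 54 mm behind the grasp point. The pads swing forward as they close: fully open they stand 13 mm farther back than shut.
Start: joints at [1.055, 0.286, 1.577, -0, 1.279, -0.15], TCP at [241.408, 630.34, 231.325] pointing down, gripper open.
Joint ranges: [-2.77, 2.77], [-0.9, 2.22], [0.21, 2.48], [-1.53, 4.67], [0.24, 2.81], [-2.84, 2.84]. Speed limits (rad/s): [2.79, 2.79, 3.14, 3.14, 3.14, 3.14].

INTERFACE

Orientations are given as a unit quaternion [x, y, z, w].
In Python, from plant import r gives the robot as it stands.
- The arm moves only by the tool move_arm, never from a script. Its arguments are lists of equal length, an entry for each row: "linear": the shift along the tool's x, y, z in mm, a list of three; "angular": the turn, a rotation vector about the tool's x, y, z in rad, a list of three; "jaw": the closure in counts, from 0 (fully open) to 255 (shut). In form: {"linear": [[tx, ty, tz], ...], "angular": [[wx, wy, wz], ...], "jaw": [jaw, ...]}. A call has 1 to 12 rows; each row shifts and turns the commanded pose from where the row before left it, along the tool's axes as they then stand; what a row does not reach is not made up. A row lasts 1/8 s, in which the tool goes at most 62.5 mm and 10.7 degrees, less where a joint would pass 70% of its speed; a pose out of reach is approached as far as the arm can. A call is refused whole if a number of a shift passes 62.5 or a number of a turn 0.188, either way. A call with a gripper value outside its range is refused whole. The fingers move at their own pace and stop on an object; the grip force is fixed at half the most. Time passes only in rows, so rows that do not move let the fingers close. It gives the time, the measured TCP pose, the force and the opening at its end, in the units of the state.
- r.read_state(): the state, without advancing time (a new reading comes with each control period).
- r.snapshot(name): name is "side" or "top" or "wrist"; returns the picture (384x512x3 uint8, red, green, blue); there is no depth.
- r.calibration(name): a dict with "fovy" (degrees; the focal length in pixels is half the picture's height over the tangent of half this angle, whatever the lens; pixels are square), "cx", "cy" (the principal point, pixels), "world_to_cam" (4x4, takes a point from world to camera coordinates). Camera axes: x right, y down, z forward; pixel columns grow to the right and rows downward; lengths in mm; the calibration is good to about 2 mm. The wrist camera is an equidistant fisheye: a pixel r from the principal point sees the ray r / f radians off the axis. A picture is of the moment at which its call begins: read the wrist's pose just before it. calibration takes no time and is no camera call; for the wrist camera it gives the pose at the moment of the call.
- r.sign_off(): hands the job in, once; it reports no verdict.
The state is a dict: "t": time; "qpos": joint angles; "joint_vel": joint speeds; "joint_torque": joint torques, N m; "tool_pos": TCP position; "orientation": TCP orientation; "wrist_force": force on the tool from outside, world axes, zero at the start; "torque": the same for the moment, N m; "grip_width": opening from 0.0 (shut) to 1.0 (fully open).
Only numpy, scipy, OpenCV 4.12 (cv2) and the standard library are available. Lean on these libraries where they do the work, as an engineer would, in place of code of your own. Each camera call takes 0.05 s, during which the arm holds its last target. There are 200 camera calls.

## Working session

There is one attempt and no reset: what is moved stays moved. The work goes in short steps, Python scripts to look and compute and a tool call to move; the robot and the scene stay as the last step left them, time stands still between calls to the robot, and variables do not carry over. Pictures are saved under pics/ and viewed, about 8 in all and at most 12, crops included, and the job is handed in when it is done.

Besides the shell and the picture viewer there is one more tool, called as name(argument=value, ...) on one line, values as JSON. move_arm: Moves the arm, as the interface text tells. Its arguments: {"type":"object","properties":{"linear":{"type":"array"},"angular":{"type":"array"},"jaw":{"type":"array"}},"required":["linear","angular","jaw"]}

```bash
ls; mkdir -p pics
cat > h.py <<'E'
import numpy as np, cv2
from scipy.spatial.transform import Rotation as R
from plant import r
def save(name,fn,crop=None,k=1):
    im=np.asarray(r.snapshot(name))[:,:,::-1]
    cv2.imwrite('pics/raw_'+fn,im)
    if crop: im=im[crop[1]:crop[3],crop[0]:crop[2]]
    if k!=1: im=cv2.resize(im,None,fx=k,fy=k,interpolation=cv2.INTER_CUBIC)
    cv2.imwrite('pics/'+fn,im)
def f_(c): return 192/np.tan(np.radians(c['fovy'])/2)
def ray(name,u,v,c=None):
    c=c or r.calibration(name); f=f_(c); M=np.array(c['world_to_cam'])
    d=np.array([(u-c['cx'])/f,(v-c['cy'])/f,1.])
    if name=='wrist':
        x,y=d[:2]; th=np.hypot(x,y); d=np.array([x/th*np.sin(th),y/th*np.sin(th),np.cos(th)])
    return -M[:3,:3].T@M[:3,3], M[:3,:3].T@d
def atz(name,u,v,z,c=None):
    o,d=ray(name,u,v,c); return o+d*(z-o[2])/d[2]
def proj(name,p,c=None):
    c=c or r.calibration(name); M=np.array(c['world_to_cam']); q=M[:3,:3]@np.array(p)+M[:3,3]
    return c['cx']+f_(c)*q[0]/q[2], c['cy']+f_(c)*q[1]/q[2]
E
python3 - <<'E'
from h import *
a=np.asarray(r.snapshot('top'))[:,:,::-1]; b=np.asarray(r.snapshot('side'))[:,:,::-1]
cv2.imwrite('pics/raw_top0.png',a);cv2.imwrite('pics/raw_side0.png',b)
cv2.imwrite('pics/top0.png',cv2.resize(a,(800,600),interpolation=cv2.INTER_CUBIC))
cv2.imwrite('pics/side0.png',cv2.resize(b,(800,600),interpolation=cv2.INTER_CUBIC))
for n in('top','side','wrist'):
    c=r.calibration(n);print(n,c['fovy'],c['cx'],c['cy'],np.round(c['world_to_cam'],3).tolist(), np.round(ray(n,256,192)[0]))
print(r.read_state())
E
```

```text
pics
top 56.25058465665614 250.3430402011402 194.9526580553053 [[-0.023, -1.0, 0.02, -13.299], [-0.992, 0.02, -0.121, 452.914], [0.12, -0.022, -0.992, 1028.705], [0.0, 0.0, 0.0, 1.0]] [3.250e+02 1.000e+00 1.076e+03]
side 48.40404910247763 255.52552308221465 194.4602540167912 [[0.991, -0.133, 0.005, -458.028], [-0.076, -0.594, -0.801, 102.223], [0.109, 0.793, -0.599, 1290.327], [0.0, 0.0, 0.0, 1.0]] [  321. -1024.   857.]
wrist 65.70646984690485 257.7774721233374 194.80754953104937 [[0.358, 0.934, -0.001, -673.964], [0.893, -0.341, 0.294, -38.146], [0.275, -0.106, -0.956, 379.322], [0.0, 0.0, 0.0, 1.0]] [171. 657. 373.]
{'t': 0.1, 'qpos': array([ 1.05499508e+00,  2.87137135e-01,  1.57801355e+00,  4.72581057e-06,
        1.27863742e+00, -1.50013998e-01]), 'joint_vel': array([-0.00022111, -0.00145822, -0.00440085, -0.00143016, -0.00090981,
       -0.00066706]), 'joint_torque': array([ 4.19616872e-04, -4.07291937e+01, -2.93701869e+01, -1.61494445e-04,
        3.35221841e-03, -5.87516041e-06]), 'tool_pos': array([241.12022338, 629.82749442, 230.05470081]), 'orientation': array([ 1.81876256e-01,  9.83320814e-01, -1.03671611e-03, -3.60865887e-04]), 'wrist_force': array([0.036916  , 0.4112346 , 0.23571709]), 'torque': array([0.02206306, 0.00310211, 0.04958652]), 'grip_width': 0.9994077641515485}
```

View pics/top0.png

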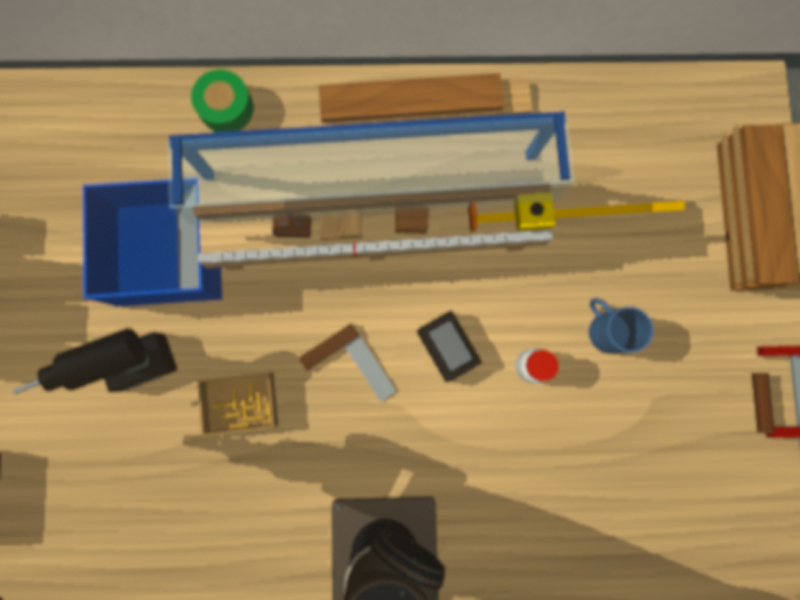

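View pics/side0.png

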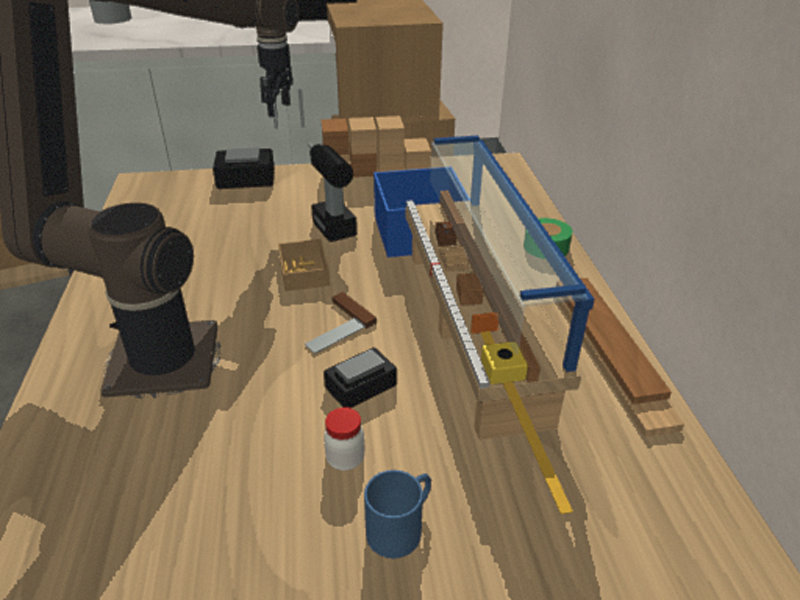

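The top picture (800x600) shows, from the bin end: stub at (293,226), half-lap (341,223), block (411,219), orange stop (473,216) and yellow housing (535,211). The red mark is on the lip at (354,249). The side picture confirms that order and that the trough floor is clear between the stop and the block.

Run:
```python
from h import *
k=512/800
T=lambda u,v,z:np.round(atz('top',u*k,v*k,z),0)
S=lambda u,v,z:np.round(atz('side',u*k,v*k,z),0)
for n,u,v,z in [('lipL',199,258,147),('lipR',551,237,147),('mark',354,249,147),('stopfronttop',470,216,172),('blockR',428,220,169),('blockL',396,219,169),('halfR',361,221,160),('halfL',313,223,151),('stubR',311,225,161),('stubL',274,226,161),('housL',516,211,173),('housR',554,210,173),('binTL',83,186,125),('binBL',85,300,125),('binBR',221,298,125),('driver',125,350,150),('drivertip',15,390,180),('glue',540,365,85)]: print(n,T(u,v,z))
print('side mark',S(434,268,147),'stop',S(485,316,172),'lip end',S(486,383,147),S(411,203,147))
im=cv2.imread('pics/raw_top0.png')[110:180,110:370]
cv2.imwrite('pics/topc.png',cv2.resize(im,None,fx=3,fy=3,interpolation=cv2.INTER_CUBIC))
im=cv2.imread('pics/raw_side0.png')[115:265,230:390]
cv2.imwrite('pics/sidec.png',cv2.resize(im,None,fx=4,fy=4,interpolation=cv2.INTER_CUBIC))
```

```text
lipL [523. 299. 147.]
lipR [ 548. -295.  147.]
mark [534.  40. 147.]
stopfronttop [ 580. -154.  172.]
blockR [576. -84. 169.]
blockL [578. -31. 169.]
halfR [578.  27. 160.]
halfL [579. 108. 151.]
stubR [573. 111. 161.]
stubL [572. 172. 161.]
housL [ 587. -231.  173.]
housR [ 588. -294.  173.]
binTL [659. 508. 125.]
binBL [459. 497. 125.]
binBR [458. 268. 125.]
driver [372. 415. 150.]
drivertip [312. 570. 180.]
glue [ 333. -282.   85.]
side mark [531.  21. 147.] stop [ 583. -169.  172.] lip end [ 555. -302.  147.] [526. 284. 147.]
```

View pics/topc.png

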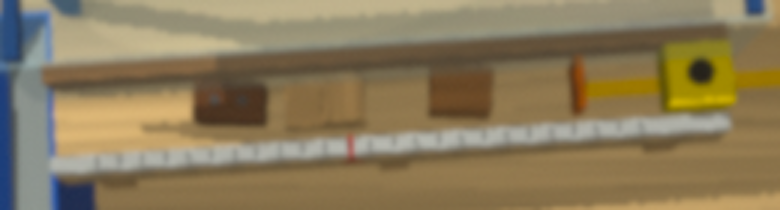

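The lip ends put the trough origin near (575, 0) with about 2.5° yaw. In trough y, the stop front is about -155, the block's rear about -85 and the mark about +38. I'll raise the arm, align and tilt the tool, and close the jaws.

move_arm(linear=[[0, 0, -60], [0, 0, -60], [0, 0, 0], [0, 0, 0], [0, 0, 0], [0, 0, 0], [0, 0, 0], [0, 0, 0], [0, 0, 0], [0, 0, 0]], angular=[[0, 0, 0], [0, 0, 0], [0, 0, -0.137], [0, 0, -0.137], [0, 0, -0.137], [0, -0.175, 0], [0, -0.175, 0], [0, -0.175, 0], [0, -0.175, 0], [0, 0, 0]], jaw=[255, 255, 255, 255, 255, 255, 255, 255, 255, 255])

```text
t: 1.35
tool_pos: [239.0, 629.7, 347.9]
orientation: [-0.024, 0.94, 0.006, 0.341]
wrist_force: [-0.0, 0.4, -0.1]
grip_width: -0.003
```

```bash
cat >> h.py <<'E'
O=np.array([575.,0,135]); yaw=np.radians(2.5)
W=R.from_euler('z',yaw).as_matrix()
def where(p): return W.T@(np.array(p)-O)
def st():
    s=r.read_state(); Rm=R.from_quat(s['orientation']).as_matrix()
    print('t',s['t'],'world',np.round(s['tool_pos'],1),'trough',np.round(where(s['tool_pos']),1),'F',np.round(W.T@s['wrist_force'],1),'grip',round(s['grip_width'],3))
    print('Rtrough',np.round(W.T@Rm,3).tolist()); return s,Rm
def to(x,y,z):
    s,Rm=st(); print('tool shift',np.round(Rm.T@(O+W@np.array([x,y,z])-s['tool_pos']),1))
E
python3 -c "
from h import *
to(-64,-119,91)"
```

```text
t 1.35 world [239.  629.7 347.9] trough [-308.2  643.8  212.9] F [-0.   0.4 -0.1] grip -0.003
Rtrough [[-0.767, -0.005, 0.641], [-0.007, 1.0, -0.001], [-0.641, -0.005, -0.767]]
tool shift [-103.9 -763.2  251. ]
```

move_arm(linear=[[-31, -40, 26], [-31, -40, 26], [-31, -40, 26], [-31, -40, 26], [-31, -40, 26], [-31, -40, 26], [0, -58, 0], [0, -58, 0], [0, -58, 0], [0, -58, 0], [0, -58, 0], [0, -58, 0]], angular=[[0, 0, 0], [0, 0, 0], [0, 0, 0], [0, 0, 0], [0, 0, 0], [0, 0, 0], [0, 0, 0], [0, 0, 0], [0, 0, 0], [0, 0, 0], [0, 0, 0], [0, 0, 0]], jaw=[255, 255, 255, 255, 255, 255, 255, 255, 255, 255, 255, 255])

```text
t: 2.85
tool_pos: [510.8, 51.6, 353.8]
orientation: [-0.021, 0.939, 0.008, 0.344]
wrist_force: [0.4, -0.5, 0.2]
grip_width: -0.001
```

move_arm(linear=[[0, -58, 0], [0, -58, 0], [0, -58, 0], [20, 0, 24], [20, 0, 24], [20, 0, 24], [0, 0, 0], [0, 0, 0]], angular=[[0, 0, 0], [0, 0, 0], [0, 0, 0], [0, 0, 0], [0, 0, 0], [0, 0, 0], [0, 0, 0], [0, 0, 0]], jaw=[255, 255, 255, 255, 255, 255, 255, 255])

```text
t: 3.85
tool_pos: [519.7, -120.9, 260.6]
orientation: [-0.021, 0.939, 0.007, 0.344]
wrist_force: [0.5, 0.0, 0.5]
grip_width: -0.001
```

```bash
python3 -c "
from h import *
to(0,-119,14)
save('wrist','w1.png',k=1.5)"
```

```text
t 3.85 world [ 519.7 -120.9  260.6] trough [ -60.5 -118.4  125.6] F [0.5 0.  0.5] grip -0.001
Rtrough [[-0.763, -0.001, 0.647], [-0.001, 1.0, -0.001], [-0.647, -0.001, -0.763]]
tool shift [ 26.   -0.5 124.2]
```

View pics/w1.png

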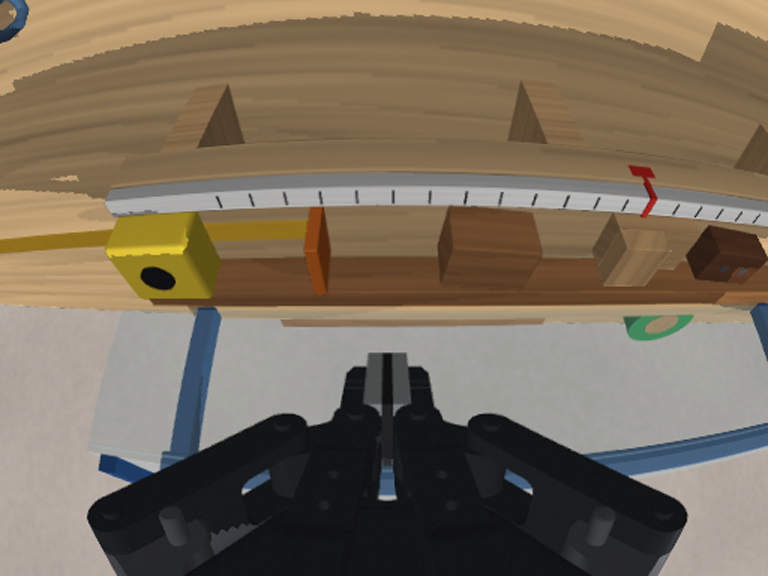

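The wrist picture (768x576) shows housing, stop (316,250), block (490,248), half-lap (632,250), stub (727,255) and the mark on the lip at (649,206). The fingers sit over the free gap between the stop and the block.

```bash
python3 -c "
from h import *
for n,u,v,z in [('mark',649,206,147),('lipend near',107,192,147),('lipend far',115,213,147),('lipfar mid',400,207,147),('lipnear mid',400,190,147),('block near R',541,252,169),('blocknear L',445,248,169),('stop base front near',328,262,137),('stop a',323,207,172),('stop b',308,207,172)]:
  print(n,np.round(where(atz('wrist',u/1.5,v/1.5,z)),1))
"
```

```text
mark [-36.6  44.   12. ]
lipend near [ -49.3 -288.3   12. ]
lipend far [ -30.2 -292.    12. ]
lipfar mid [ -26.3 -111.1   12. ]
lipnear mid [ -39.8 -111.4   12. ]
block near R [-14.7 -29.3  34. ]
blocknear L [-16.9 -86.2  34. ]
stop base front near [  39.8 -159.6    2. ]
stop a [ -52.9 -149.6   37. ]
stop b [ -53.1 -157.    37. ]
```

move_arm(linear=[[8, 0, 41], [8, 0, 41], [8, 0, 25], [0, 0, 14], [0, 0, 0], [0, 0, 0]], angular=[[0, 0, 0], [0, 0, 0], [0, 0, 0], [0, 0, 0], [0, 0, 0], [0, 0, 0]], jaw=[255, 255, 255, 255, 255, 255])

```text
t: 4.65
tool_pos: [579.2, -117.7, 152.1]
orientation: [-0.021, 0.939, 0.007, 0.344]
wrist_force: [-0.4, -0.2, 0.2]
grip_width: 0.004
```

```bash
python3 -c "
from h import *
to(0,-80,15)"
```

```text
t 4.65 world [ 579.2 -117.7  152.1] trough [  -0.9 -117.8   17.1] F [-0.4 -0.2  0.2] grip 0.004
Rtrough [[-0.763, -0.002, 0.646], [-0.002, 1.0, -0.0], [-0.646, -0.001, -0.763]]
tool shift [ 0.6 37.8  2.2]
```

move_arm(linear=[[0, 15, 2], [0, 15, 0], [0, 15, 0], [0, 15, 0], [0, 15, 0], [0, 18, 0], [0, 18, 0], [0, 18, 0], [0, 18, 0], [0, 18, 0], [0, 18, 0], [0, 0, 0]], angular=[[0, 0, 0], [0, 0, 0], [0, 0, 0], [0, 0, 0], [0, 0, 0], [0, 0, 0], [0, 0, 0], [0, 0, 0], [0, 0, 0], [0, 0, 0], [0, 0, 0], [0, 0, 0]], jaw=[255, 255, 255, 255, 255, 255, 255, 255, 255, 255, 255, 255])

```text
t: 6.15
tool_pos: [571.0, 67.3, 149.2]
orientation: [-0.023, 0.939, 0.008, 0.343]
wrist_force: [0.8, 0.1, -0.0]
grip_width: -0.0
```

```bash
python3 -c "
from h import *
to(0,240,15)
save('wrist','w2.png',k=1.5)"
```

```text
t 6.15 world [571.   67.3 149.2] trough [-1.1 67.4 14.2] F [ 0.9  0.1 -0. ] grip -0.0
Rtrough [[-0.764, -0.004, 0.645], [-0.003, 1.0, 0.003], [-0.645, 0.0, -0.764]]
tool shift [ -1.9 172.6   0.5]
```

View pics/w2.png

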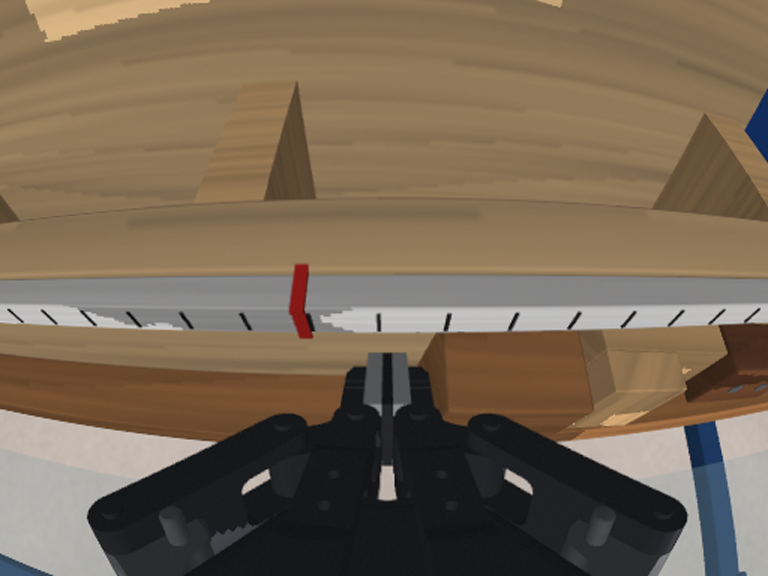

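The train of three moves neatly ahead of the fingers: block's rear at (440,340), half-lap and stub beyond it, almost no side force. The mark's line is at (305,325).

move_arm(linear=[[0, 16, 0], [0, 16, 0], [0, 16, 0], [0, 16, 0], [0, 16, 0], [0, 16, 0], [0, 16, 0], [0, 16, 0], [0, 16, 0], [0, 16, 0], [0, 16, 0], [0, 0, 0]], angular=[[0, 0, 0], [0, 0, 0], [0, 0, 0], [0, 0, 0], [0, 0, 0], [0, 0, 0], [0, 0, 0], [0, 0, 0], [0, 0, 0], [0, 0, 0], [0, 0, 0], [0, 0, 0]], jaw=[255, 255, 255, 255, 255, 255, 255, 255, 255, 255, 255, 255])

```text
t: 7.7
tool_pos: [563.6, 241.8, 148.9]
orientation: [-0.022, 0.939, 0.008, 0.343]
wrist_force: [-0.3, 0.0, -0.7]
grip_width: 0.0
```

```bash
python3 -c "
from h import *
to(0,310,15)
c=cv2
a=np.asarray(r.snapshot('wrist'))[:,:,::-1]; b=np.asarray(r.snapshot('top'))[80:230,30:260,::-1]
cv2.imwrite('pics/w3.png',np.vstack([cv2.resize(a,(460,345)),cv2.resize(b,(460,255*460//391//1),interpolation=cv2.INTER_CUBIC)])[:600])"
```

```text
t 7.7 world [563.6 241.8 148.9] trough [ -0.9 242.   13.9] F [-0.3  0.1 -0.7] grip 0.0
Rtrough [[-0.765, -0.002, 0.644], [-0.002, 1.0, 0.002], [-0.644, 0.0, -0.765]]
tool shift [-1.5 68.  -0.2]
```

View pics/w3.png

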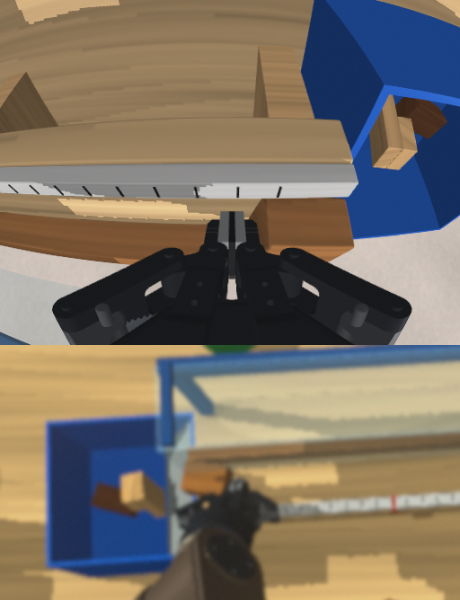

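Stub and half-lap are in the bin and the block's front end is at the trough's end. I'll push on gently.

move_arm(linear=[[0, 10, 0], [0, 10, 0], [0, 10, 0], [0, 10, 0], [0, 10, 0], [0, 10, 0], [0, 0, 0], [0, 0, 0], [0, -15, 0], [0, -15, 0], [0, 0, 0]], angular=[[0, 0, 0], [0, 0, 0], [0, 0, 0], [0, 0, 0], [0, 0, 0], [0, 0, 0], [0, 0, 0], [0, 0, 0], [0, 0, 0], [0, 0, 0], [0, 0, 0]], jaw=[255, 255, 255, 255, 255, 255, 255, 255, 255, 255, 255])

```text
t: 9.18
tool_pos: [562.1, 270.5, 148.4]
orientation: [-0.02, 0.939, 0.007, 0.343]
wrist_force: [0.2, 0.6, -0.3]
grip_width: 0.003
```

```bash
python3 -c "
from h import *
to(0,310,15)
c=cv2
a=np.asarray(r.snapshot('wrist'))[:,:,::-1]; b=np.asarray(r.snapshot('top'))[80:230,30:260,::-1]
cv2.imwrite('pics/w4.png',np.vstack([cv2.resize(a,(400,300)),cv2.resize(b,(400,260),interpolation=cv2.INTER_CUBIC)])[:600])"
```

```text
t 9.175 world [562.1 270.5 148.4] trough [ -1.1 270.8  13.4] F [ 0.3  0.6 -0.3] grip 0.003
Rtrough [[-0.765, 0.0, 0.644], [0.0, 1.0, -0.0], [-0.644, -0.0, -0.765]]
tool shift [-1.9 39.2 -0.5]
```

View pics/w4.png

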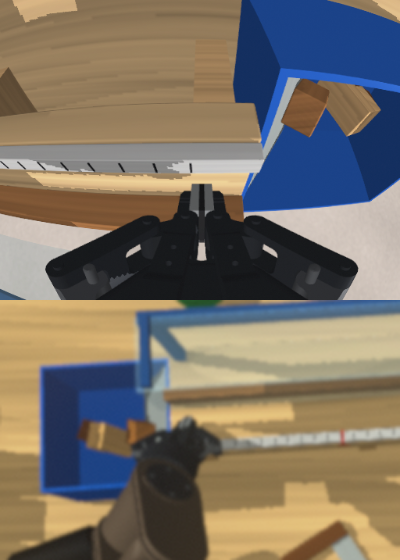

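All three have left the trough, and the block lies on the chute with the half-lap and stub beyond it. I'll retract and move over the gap between stop and housing, then check the bin and the gap.

move_arm(linear=[[0, 0, -50], [0, 0, -55], [0, -50, 0], [0, -60, 0], [0, -60, 0], [0, -60, 0], [0, -60, 0], [0, -60, 0], [0, -60, 0], [0, -60, 0], [0, 0, 0], [0, 0, 0]], angular=[[0, 0, 0], [0, 0, 0], [0, 0, 0], [0, 0, 0], [0, 0, 0], [0, 0, 0], [0, 0, 0], [0, 0, 0], [0, 0, 0], [0, 0, 0], [0, 0, 0], [0, 0, 0]], jaw=[255, 255, 255, 255, 255, 255, 255, 255, 255, 255, 255, 255])

```text
t: 10.78
tool_pos: [514.7, -173.1, 227.5]
orientation: [-0.021, 0.941, 0.008, 0.339]
wrist_force: [-0.0, 0.5, -0.8]
grip_width: -0.001
```

```bash
python3 -c "
from h import *
to(0,-199,15)
a=np.asarray(r.snapshot('wrist'))[:,:,::-1]; b=np.asarray(r.snapshot('top'))[100:210,40:160,::-1]; s=np.asarray(r.snapshot('side'))[:,:,::-1][95:205,230:350]
cv2.imwrite('pics/raw_top5.png',b); cv2.imwrite('pics/raw_w5.png',a)
lo=np.hstack([cv2.resize(x,(384,300),interpolation=cv2.INTER_CUBIC) for x in(b,s)])
cv2.imwrite('pics/w5.png',np.vstack([cv2.resize(a[110:310],(768,300)),lo]))"
```

```text
t 10.775 world [ 514.7 -173.1  227.5] trough [ -67.8 -170.3   92.5] F [-0.   0.5 -0.8] grip -0.001
Rtrough [[-0.77, -0.0, 0.638], [0.0, 1.0, 0.001], [-0.638, 0.001, -0.77]]
tool shift [ -2.8 -28.8 102.9]
```

View pics/w5.png

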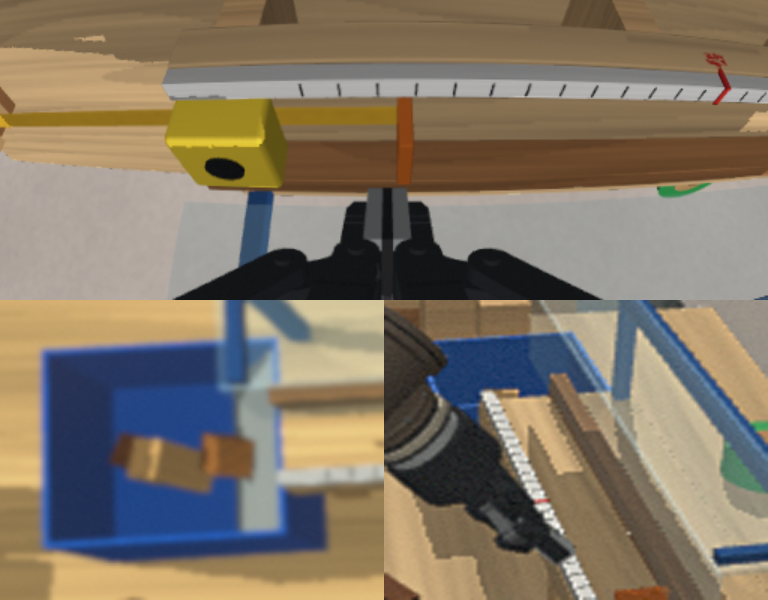

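All three offcuts are inside the bin walls (block at (228,455), half-lap (170,460), stub (122,450) in the lower-left crop) and the trough is empty. The stop is at (404,140) and the housing's front at (280,140) in the wrist crop.

```bash
python3 -c "
from h import *
g=lambda u,v,z:np.round(where(atz('wrist',u/1.5,110+v/1.5,z)),1)
print('stop front top',g(412,130,172),g(412,180,172),'left',g(398,130,172),'base left',g(398,105,140))
print('hous top front',g(264,146,173),'base',g(287,150,137),'mark',g(722,97,147),'lipend',g(164,84,147))
"
```

```text
stop front top [ -34.  -156.5   37. ] [  20.8 -153.6   37. ] left [ -34.  -163.3   37. ] base left [ -10.7 -162.3    5. ]
hous top front [ -19.8 -233.3   38. ] base [  46.1 -237.6    2. ] mark [-34.3  48.1  12. ] lipend [ -41.5 -291.6   12. ]
```

move_arm(linear=[[0, -14, 0], [-2, -15, 0], [0, 0, 40], [0, 0, 40], [0, 0, 22], [0, 0, 0], [0, 10, 0], [0, 10, 0], [0, 10, 0], [0, 0, 0]], angular=[[0, 0, 0], [0, 0, 0], [0, 0, 0], [0, 0, 0], [0, 0, 0], [0, 0, 0], [0, 0, 0], [0, 0, 0], [0, 0, 0], [0, 0, 0]], jaw=[255, 255, 255, 255, 255, 255, 255, 255, 255, 255])

```text
t: 12.18
tool_pos: [585.1, -163.8, 159.3]
orientation: [-0.016, 0.943, 0.005, 0.332]
wrist_force: [-1.5, -1.8, 0.2]
grip_width: -0.001
```

move_arm(linear=[[0, 14, 0], [0, 14, 0], [0, 14, 0], [0, 14, 0], [0, 14, 0], [0, 14, 0], [0, 14, 0], [0, 14, 0], [0, 14, 0], [0, 14, 0], [0, 14, 0], [0, 0, 0]], angular=[[0, 0, 0], [0, 0, 0], [0, 0, 0], [0, 0, 0], [0, 0, 0], [0, 0, 0], [0, 0, 0], [0, 0, 0], [0, 0, 0], [0, 0, 0], [0, 0, 0], [0, 0, 0]], jaw=[255, 255, 255, 255, 255, 255, 255, 255, 255, 255, 255, 255])

```text
t: 13.68
tool_pos: [580.1, -9.6, 158.9]
orientation: [-0.016, 0.943, 0.006, 0.332]
wrist_force: [-0.8, -0.6, 0.3]
grip_width: -0.003
```

```bash
python3 -c "
from h import *
to(0,20,15)
save('wrist','w6.png',crop=(140,140,400,320),k=3)"
```

```text
t 13.675 world [580.1  -9.6 158.9] trough [ 4.7 -9.8 23.9] F [-0.8 -0.5  0.3] grip -0.003
Rtrough [[-0.78, 0.009, 0.626], [0.007, 1.0, -0.006], [-0.626, 0.0, -0.78]]
tool shift [ 9.4 29.7  3.9]
```

View pics/w6.png

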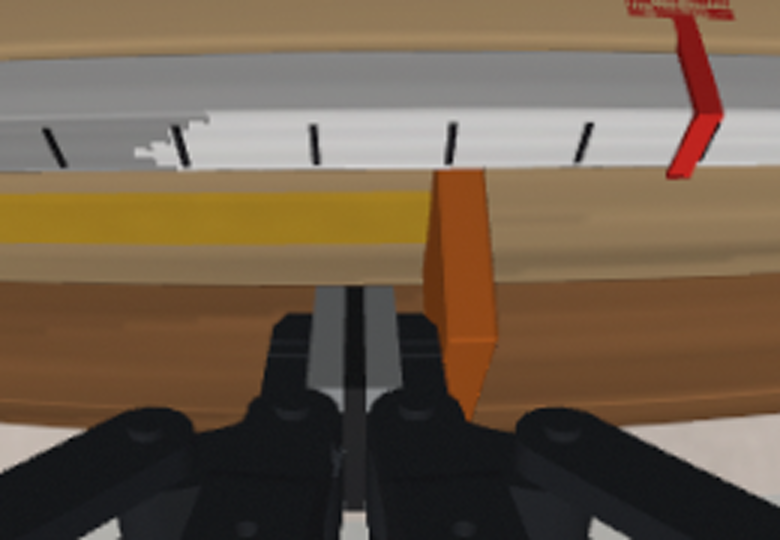

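The fingers are behind the stop and it moves. In this crop its top front edge runs from (485,170) to (497,340), and the mark's line is centred near (694,143).

```bash
python3 -c "
from h import *
g=lambda u,v,z:np.round(where(atz('wrist',140+u/3,140+v/3,z)),1)
print('front',g(485,170,172),g(497,340,172),'rear',g(434,170,172),'mark',g(694,143,147),g(707,113,147),g(679,177,147))
print('ticks',[g(u,v,147) for u,v in [(55,147),(181,146),(315,145),(451,143),(584,143)]])
"
```

```text
front [-66.8   4.3  37. ] [-21.1  11.6  37. ] rear [-66.9  -1.   37. ] mark [-36.3  43.1  12. ] [-44.   42.8  12. ] [-26.8  43.4  12. ]
ticks [array([-36.4, -55.4,  12. ]), array([-36.3, -35.4,  12. ]), array([-36.2, -15.3,  12. ]), array([-36.5,   4.8,  12. ]), array([-36.4,  25.1,  12. ])]
```

The big orange area is the stop's robot-side end face. Its top front corner at (497,340) lies at x -21, y 11.6 and the mark at y 43.1, so about 31.5 mm remains. The ticks come out 20 mm apart, which supports the scale. I'll push 28 mm and measure again.

move_arm(linear=[[0, 7, 0], [0, 7, 0], [0, 7, 0], [0, 7, 0], [0, 0, 0], [0, 0, 0]], angular=[[0, 0, 0], [0, 0, 0], [0, 0, 0], [0, 0, 0], [0, 0, 0], [0, 0, 0]], jaw=[255, 255, 255, 255, 255, 255])

```text
t: 14.48
tool_pos: [579.2, 17.5, 158.4]
orientation: [-0.015, 0.943, 0.005, 0.332]
wrist_force: [-1.3, -2.7, 1.5]
grip_width: -0.002
```

```bash
python3 -c "
from h import *
st()
save('wrist','w7.png',crop=(240,170,360,270),k=6)"
```

```text
t 14.475 world [579.2  17.5 158.4] trough [ 4.9 17.3 23.4] F [-1.4 -2.6  1.5] grip -0.002
Rtrough [[-0.78, 0.011, 0.626], [0.008, 1.0, -0.007], [-0.626, -0.0, -0.78]]
```

View pics/w7.png

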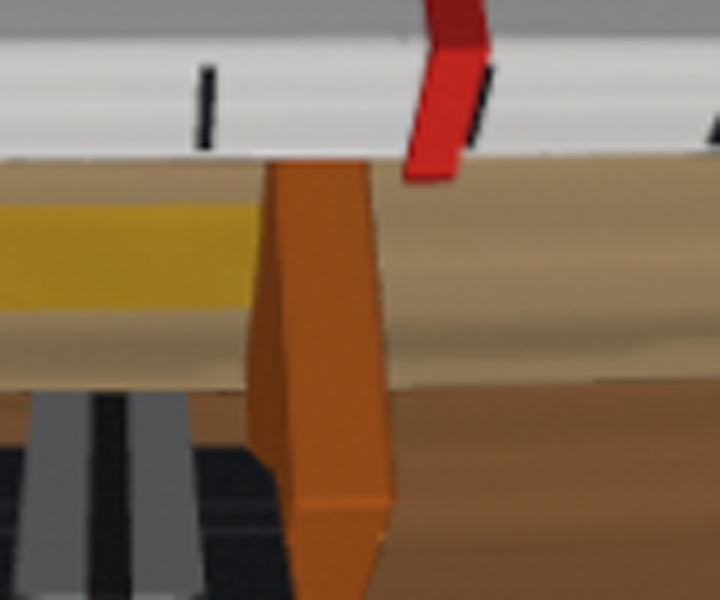

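```bash
python3 -c "
from h import *
g=lambda u,v,z:np.round(where(atz('wrist',240+u/6,170+v/6,z)),1)
print('front',g(394,503,172),'rear',g(292,500,172),'mark',g(445,114,147),g(461,48,147),g(430,181,147),g(445,114,149),g(418,114,147),g(473,114,147))
def atx(u,v,x):
  o,d=ray('wrist',240+u/6,170+v/6); o=where(o); d=W.T@d; return np.round(o+d*(x-o[0])/d[0],1)
print('face low',atx(370,165,-21),atx(381,335,-21),atx(394,503,-21))
"
```

```text
front [-20.7  38.7  37. ] rear [-21.7  31.   37. ] mark [-35.3  42.8  12. ] [-43.5  42.8  12. ] [-26.2  42.9  12. ] [-38.2  42.2  14. ] [-35.3  40.7  12. ] [-35.3  44.9  12. ]
face low [-21.   39.1   7. ] [-21.   38.7  22.9] [-21.   38.7  37.1]
```

The face is at y 38.7–39.1 (three heights agree) and the mark at 42.8, with the line measuring 4.2 mm wide and the stop 7.7 mm thick. That leaves about 4 mm.

move_arm(linear=[[0, 2, 0], [0, 2, 0], [0, 0, 0], [0, 0, 0], [0, -6, 0], [0, -6, 0], [0, 0, 0]], angular=[[0, 0, 0], [0, 0, 0], [0, 0, 0], [0, 0, 0], [0, 0, 0], [0, 0, 0], [0, 0, 0]], jaw=[255, 255, 255, 255, 255, 255, 255])

```text
t: 15.4
tool_pos: [579.3, 9.5, 158.1]
orientation: [-0.015, 0.943, 0.006, 0.331]
wrist_force: [0.8, -0.1, 0.2]
grip_width: -0.001
```

```bash
python3 -c "
from h import *
st()
save('wrist','w8.png',crop=(240,170,360,270),k=6)"
```

```text
t 15.4 world [579.3   9.5 158.1] trough [ 4.7  9.3 23.1] F [ 0.8 -0.1  0.2] grip -0.001
Rtrough [[-0.78, 0.011, 0.625], [0.009, 1.0, -0.007], [-0.625, 0.0, -0.78]]
```

View pics/w8.png

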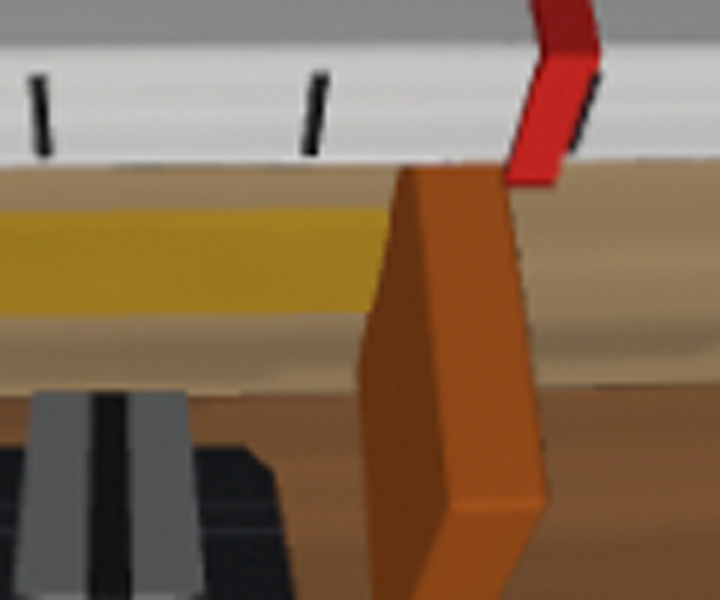

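```bash
python3 -c "
from h import *
g=lambda u,v,z:np.round(where(atz('wrist',240+u/6,170+v/6,z)),1)
print('front',g(546,505,172),'rear',g(448,503,172),'mark',g(551,118,147),g(570,57,147),g(530,184,147))
def atx(u,v,x):
  o,d=ray('wrist',240+u/6,170+v/6); o=where(o); d=W.T@d; return np.round(o+d*(x-o[0])/d[0],1)
print('face low',atx(505,170,-21),atx(525,335,-21))
"
```

```text
front [-20.4  42.6  37. ] rear [-21.5  34.9  37. ] mark [-35.5  43.1  12. ] [-43.1  43.1  12. ] [-26.4  43.2  12. ]
face low [-21.   42.8   7.1] [-21.   42.5  22.7]
```

The face is now within about 0.5 mm of the mark's centre. I'll withdraw the way I came.

move_arm(linear=[[0, 0, -30], [0, 0, -50], [0, 0, -50], [0, 0, -50], [0, 0, 0], [0, 0, 0], [0, 0, 0]], angular=[[0, 0, 0], [0, 0, 0], [0, 0, 0], [0, 0, 0], [0, 0, 0], [0, 0, 0], [0, 0, 0]], jaw=[255, 255, 255, 255, 255, 255, 255])

```text
t: 16.32
tool_pos: [466.6, 6.3, 296.3]
orientation: [-0.016, 0.944, 0.006, 0.33]
wrist_force: [-0.6, -0.3, 0.7]
grip_width: -0.002
```

```bash
python3 -c "
from h import *
st()
a=np.asarray(r.snapshot('wrist'))[:,:,::-1]; b=np.asarray(r.snapshot('top'))[100:250,30:250,::-1]
cv2.imwrite('pics/w9.png',np.vstack([cv2.resize(a[60:260],(768,300),interpolation=cv2.INTER_CUBIC),np.pad(cv2.resize(b,(440,300),interpolation=cv2.INTER_CUBIC),((0,0),(0,328),(0,0)))]))
"
```

```text
t 16.325 world [466.6   6.3 296.3] trough [-108.    11.   161.3] F [-0.6 -0.3  0.7] grip -0.002
Rtrough [[-0.783, 0.01, 0.623], [0.009, 1.0, -0.005], [-0.623, 0.001, -0.783]]
```

View pics/w9.png

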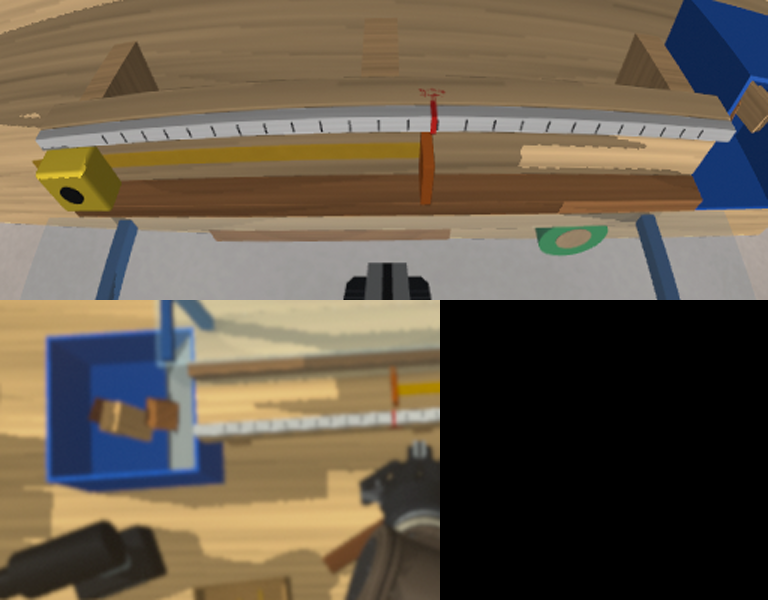

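The trough is empty, the stop lines up with the red mark at (427,135), the robot touches nothing, and the three offcuts lie as before in the bin. One quick numeric check of the bin positions, then I'll hand in.

```bash
python3 -c "
from h import *
for n,u,v in [('block',163,414),('half',128,420),('stub',98,411)]:
  print(n,[np.round((where(atz('top',30+u/2,100+(v-300)/2,z))-[0,402,0])[:2]) for z in (40,100)])
r.sign_off()"
```

```text
block [array([ 13., -22.]), array([ -3., -43.])]
half [array([ 7., 29.]), array([-8.,  5.])]
stub [array([23., 72.]), array([ 7., 45.])]
the job is handed in; nothing more can be done
```

I cleared the trough and set the gauge stop on the red mark, then handed the job in at about 16.4 s of the 61 s allowed. No verdict came back.

- **Offcuts:** I reached in under the guard with the closed fingers tilted about 40° and pushed all three along the trough into the blue bin. The last top picture puts their middles inside its walls: block y about -22 to -43 mm, half-lap +5 to +29 mm, stub +45 to +72 mm from the bin's centre. That range covers assumed heights of 40 to 100 mm. I did not measure their actual heights or speeds, but they lay the same in two top pictures about 5.5 s apart.
- **Gauge:** I pushed the stop from behind, then backed the fingers off. With the fingers clear, the front face measured y 42.5 to 42.8 mm and the mark 43.1 to 43.2 mm, so it is within about 0.7 mm. It still lined up in the last picture, after I withdrew.
- **Forces and bystanders:** The forces reported after each move stayed under about 4 N, and at the end the arm was clear of everything. I stayed away from the bench items but did not measure them afterwards.
- **Disagreements:** The trough origin differed by up to 10 mm between cameras, so I set the stop from the face and mark seen in the same wrist picture. During the gauge push the tool also ran about 9 mm higher than planned, with no effect on the result.

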